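# Show the rings in the wide seal bin

## Task

Let me look at the rings in the wide seal bin: press its pedal all the way down with the fingertips so that the linked lid stands fully open, keep it open for two seconds, then ease the pedal back up slowly, so that the lid closes completely without slamming, and move clear. Work by the pedal only, do not touch the lid, and leave the narrow bin and the loose things on the counter as they are.

Things in the scene. Friction and masses are not known exactly. Their poses are not given: they have to be found in the camera images.
- bin_wide: the wide seal bin: an grey sheet-metal box, 200 mm wide (its y), 160 mm deep (its x), 120 mm high, fixed to the counter on a dark plinth 0 to 30 mm high (differs each time), with a flat hinged lid and a pedal in front. Origin: centre of the box's underside, on the plinth; z up; its -x axis points out of its front, where the pedal sticks out towards the robot
- bin_narrow: the narrow seal bin: an grey sheet-metal box, 80 mm wide (its y), 160 mm deep (its x), 120 mm high, fixed to the counter on a dark plinth 0 to 30 mm high (differs each time), with a flat hinged lid and a pedal in front. Origin: centre of the box's underside, on the plinth; z up; its -x axis points out of its front, where the pedal sticks out towards the robot
- pedal_wide (a joint): turn of the wide bin's pedal: 0 = at rest (up, lid shut), grows as pressed, 0.36 rad = bottom stop, lid fully open (about 1 rad). Its pivot is a level axis along the bin's y, 12 mm behind the bin's centre, 75 mm above the bin's underside. The lid's weight drives it back: holding it down takes 1 to 6 N (most when shut); let go, it flies up and the lid slams. Returning faster than 0.8 rad/s (0.13 m/s at the pad) is a slam
- pedal_narrow (a joint): turn of the narrow bin's pedal: 0 = at rest (up, lid shut), grows as pressed, 0.36 rad = bottom stop, lid fully open (about 1 rad). Its pivot is a level axis along the bin's y, 12 mm behind the bin's centre, 75 mm above the bin's underside. The lid's weight drives it back: holding it down takes 1 to 6 N (most when shut); let go, it flies up and the lid slams. Returning faster than 0.8 rad/s (0.13 m/s at the pad) is a slam
- pedal_wide_top (a point): centre of the upper face of the black ribbed pad on the wide bin's pedal, the place to press from above. Pad 45 mm along the bin's x by 56 mm. The point lies about 150 mm in front (-x) of the bin's centre, 70 mm before its front wall, 111 mm above the bin's underside at rest, 53 mm when fully down; it moves nearly straight down (3 mm sideways)
- pedal_narrow_top (a point): centre of the upper face of the black ribbed pad on the narrow bin's pedal, the place to press from above. Pad 45 mm along the bin's x by 56 mm. The point lies about 150 mm in front (-x) of the bin's centre, 70 mm before its front wall, 111 mm above the bin's underside at rest, 53 mm when fully down; it moves nearly straight down (3 mm sideways)
- lid_wide: the flat grey lid of the wide bin, 168 x 228 x 5 mm, 121 mm above the bin's underside when shut; origin on its hinge, at the bin's rear (+x) upper edge; its front edge swings up and back, away from the robot, to about 260 mm above the bin's underside. Not to be touched
- jar_mid (a point): middle of a loose jar, 56 mm across, 60 mm high, black cap; bystander
- spacer_mid (a point): middle of a loose steel spacer ring, 72 mm outside, 52 mm inside, 24 mm high; bystander
- carton_mid (a point): middle of a loose cardboard carton, 50 x 45 mm, 90 mm high, between the bins; bystander
- driver_grip (a point): handle of a loose screwdriver lying on the counter; bystander

How it is judged (in metres and radians):
On the way, in this order (a step that is already met when the one before it is completed fails the run):
1. the wide bin's pedal is held down with the lid fully open (pedal past 0.32 of 0.36 rad) for two seconds (at least 1.7 s counted) (value of joint pedal_wide above 0.32 rad), for 1.7 s.
2. the wide bin's lid is shut again (value of joint pedal_wide below 0.02 rad), for 0.2 s.
At the end, for the whole second after the job is handed in: Both pedals are back at rest (under 0.02 rad) with their lids shut, and the jar, spacer ring, carton and screwdriver lie within 20 mm of where they started (value of joint each of pedal_wide, pedal_narrow below 0.02 rad and distance of each of jar_mid, spacer_mid, carton_mid, driver_grip from where it was at the start of the episode below 0.02 m); the robot touches nothing.
It fails at once if the wide bin's pedal flies back and the lid slams (pedal returning faster than 0.8 rad/s while more than 0.03 rad, about 5 mm, from rest) (velocity of joint pedal_wide below -0.8 rad/s and value of joint pedal_wide above 0.03 rad).
It fails at once if the lid of the wide bin is touched (over 1 N) (contact force between lid_wide and anything else above 1 N).
It fails at once if the narrow bin's pedal or lid is worked (pedal past 0.05 rad) (value of joint pedal_narrow above 0.05 rad).
It fails at once if the jar, spacer ring, carton or screwdriver is pushed, lifted or carried (more than 20 mm) (distance of any of jar_mid, spacer_mid, carton_mid, driver_grip from where it was at the start of the episode above 0.02 m).
It also fails if it takes over 48 s, if anything falls off the work surface, if the arm or the gripper's body presses on something with over 40 N, if the wrist force passes 120 N, or if a joint passes its speed limit or range.

## Robot

A 6-joint arm with a two-finger parallel gripper is mounted at the origin on the work surface. World frame = base frame: x ahead of the robot, y to its left, z up, the work surface at z = 0. Lengths are in m, angles in degrees, forces in N, time in s.
With the tool pointing down it reaches from about 0.325 to 0.9 m from the base axis. Payload 6.1 kg.
Tool frame: the origin (TCP) lies at the very end of the fingers, on their centre line; the grasp point (between the pads) lies 19 mm behind it; z points along the fingers, y is the direction in which the jaws open and shut (so a half turn about z gives the same grasp; the last joint's range is limited). The gripper opens to 85 mm and grips with 20 to 120 N. Pads are 22 mm wide; open, the fingers measure 114 mm over their backs; the gripper's body (76 mm by 85 mm) begins 54 mm behind the grasp point. The pads swing forward as they close: fully open they stand 13 mm farther back than shut.
Start: joints at [-79.647, 12.628, 87.462, -0, 79.91, -7.225], TCP at [0.189, -0.596, 0.231] pointing down, gripper open.
Joint ranges: [-170.65, 170.65], [-52.31, 119.04], [5.05, 147.46], [-71.25, 251.25], [11.57, 151.72], [-153.62, 153.62]. Speed limits (degrees/s): [147.25, 147.25, 172.46, 180, 180, 180].

## Interface

Orientations are given as a 3x3 rotation matrix whose columns are the frame's x, y, z axes.
In Python, from plant import * gives the robot as it stands.
- The arm moves only by the tool play_rows, never from a script. Its argument "commands" is a list of rows, each a list of 3 entries, a list of its own where there are three numbers: the shift along the tool's x, y, z in units of 25 mm (1.0 is 25 mm), then the turn, a rotation vector about the tool's x, y, z in units of 5 degrees (1.0 is 5 degrees), then the finger opening in mm, from 0 to 85.4. In form: [[[dx, dy, dz], [ax, ay, az], hand], ...]. A call has 1 to 12 rows; each row shifts and turns the commanded pose from where the row before left it, along the tool's axes as they then stand; what a row does not reach is not made up. A row lasts 1/12 s, in which the tool goes at most 41.7 mm and 7.16 degrees, less where a joint would pass 70% of its speed; a pose out of reach is approached as far as the arm can. A call is refused whole if a number of a shift passes 1 or a number of a turn 1, either way. A call with a gripper value outside its range is refused whole. The fingers move at their own pace and stop on an object; "force" is the grip in N (left out, the last holds). Time passes only in rows, so rows that do not move let the fingers close. It gives the time, the measured TCP pose, the force and the opening at its end, in the units of the state.
- observe(): the state, without advancing time (a new reading comes with each control period).
- get_image(name): name is "scene" or "top" or "wrist"; returns (picture, depth): 420x560x3 uint8, red, green, blue; 420x560 float32, m along the optical axis (not along the pixel's ray), 0 where there is no reading.
- camera_info(name): a dict with "intrinsics" (3x3 intrinsics, pixels), "dist" ([k1, k2, p1, p2, k3] as OpenCV has them; the pictures are not rectified), "pose" (4x4, takes a point from camera to world coordinates); the wrist camera has in their place "tool_from_camera" (4x4, takes a point from camera to tool coordinates, whose origin is the TCP and whose axes are the flange's). Camera axes: x right, y up, looking along -z (the intrinsics and any distortion apply to the point x, -y, -z); pixel columns grow to the right and rows downward; lengths in m; the calibration is good to about 2 mm. A picture is of the moment at which its call begins: read the wrist's pose just before it. camera_info takes no time and is no camera call.
- finish_job(): hands the job in, once; it reports no verdict.
The state is a dict: "clock": time; "qpos": joint angles; "joint_vel": joint speeds; "tau": joint torques, N m; "eef_pos": TCP position; "ee_rot": TCP orientation; "ft_force": force on the tool from outside, world axes, zero at the start; "moment": the same for the moment, N m; "gripper_width": finger opening in m.
Only numpy, scipy, OpenCV 4.12 (cv2) and the standard library are available. Lean on these libraries where they do the work, as an engineer would, in place of code of your own. Each camera call takes 0.05 s, during which the arm holds its last target.

## Working session

There is one attempt and no reset: what is moved stays moved. The work goes in short steps, Python scripts to look and compute and a tool call to move; the robot and the scene stay as the last step left them, time stands still between calls to the robot, and variables do not carry over. Pictures are saved under pics/ and viewed, and the job is handed in when it is done.

Besides the shell and the picture viewer there is one more tool, called after "Request:" as name([rows], argument=value, ...), one row to a line, values as JSON. play_rows: Moves the arm, as the interface text tells. Its arguments: {"type":"object","properties":{"commands":{"type":"array","items":{"type":"array"}},"force":{"type":"number"}},"required":["commands"]}

```bash
ls; mkdir -p pics; python3 - <<'E'
from plant import *
import cv2,numpy as np
s=observe();print(s)
for n in("scene","top"):
    im,d=get_image(n);cv2.imwrite(f"pics/{n}0.png",im[:,:,::-1]);np.save(f"pics/{n}0d.npy",d);c=camera_info(n);print(n,c)
E
```

```text
pics
{'clock': 0.0, 'qpos': array([-7.96474234e+01,  1.26752054e+01,  8.75273127e+01,  1.82242804e-03,
        7.99115893e+01, -7.22514635e+00]), 'joint_vel': array([-0.02908181, -0.05319624,  0.02975705, -0.09032853, -0.01310974,
        0.05071365]), 'tau': array([-2.19413819e-04, -4.96900535e+01, -3.89394021e+01, -3.09866164e-04,
        1.08504112e-02,  2.39154718e-05]), 'eef_pos': array([ 0.18864145, -0.5951978 ,  0.23018536]), 'ee_rot': array([[ 9.53309898e-01,  3.01993596e-01, -3.27085588e-04],
       [ 3.01993642e-01, -9.53307915e-01,  1.96475571e-03],
       [ 2.81530362e-04, -1.97179884e-03, -9.99998016e-01]]), 'ft_force': array([ 0.03827624, -0.0046885 ,  0.43008801]), 'moment': array([ 0.00272866,  0.04132426, -0.0216302 ]), 'gripper_width': 0.08536577593622086}
scene {'intrinsics': array([[472.53328299,   0.        , 267.37351241],
       [  0.        , 472.53328299, 210.50282329],
       [  0.        ,   0.        ,   1.        ]]), 'dist': array([0.00393579, 0.        , 0.        , 0.        , 0.        ]), 'pose': array([[ 0.77683932, -0.46927045,  0.41988798,  1.02590703],
       [ 0.62959087,  0.5664753 , -0.53171521, -0.64534208],
       [ 0.01166207,  0.67741492,  0.73550868,  0.98443235],
       [ 0.        ,  0.        ,  0.        ,  1.        ]])}
top {'intrinsics': array([[455.15457749,   0.        , 279.43154832],
       [  0.        , 455.15457749, 204.05481733],
       [  0.        ,   0.        ,   1.        ]]), 'dist': array([-0.01170107,  0.        ,  0.        ,  0.        ,  0.        ]), 'pose': array([[-0.0017016 ,  0.98017067, -0.19814785,  0.32078312],
       [-0.99998717, -0.00261319, -0.00433919, -0.0308624 ],
       [-0.00477094,  0.19813793,  0.98016254,  1.21406528],
       [ 0.        ,  0.        ,  0.        ,  1.        ]])}
```

View pics/scene0.png

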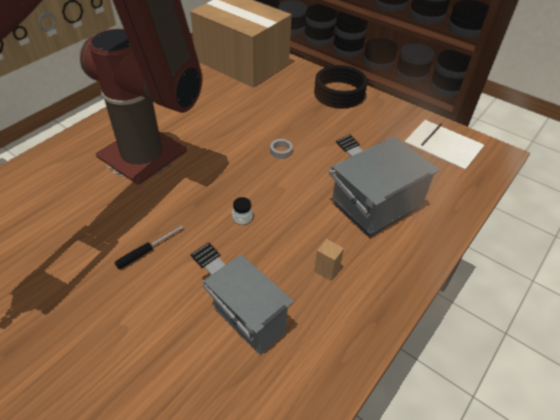

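View pics/top0.png

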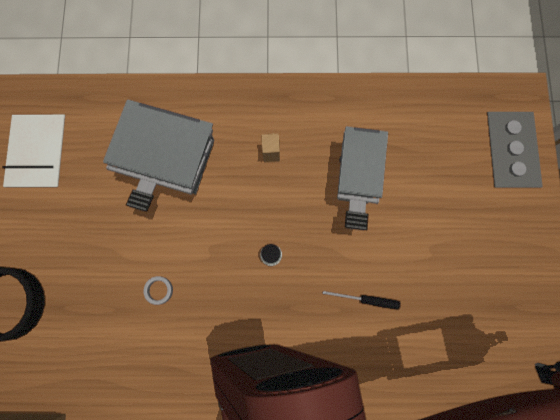

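The top view shows the wide bin at (160,148) with its black pad at about (140,200). The narrow bin is at (363,165) with its pad at (357,220), the jar at (271,254), the ring at (158,290), the carton at (270,147) and the screwdriver at (365,300). Next I'll measure the wide pad in both views.

```bash
cat > h.py <<'E'
from plant import *
import cv2,numpy as np
def pts(n,uv,d):
    c=camera_info(n);K=c["intrinsics"];uv=np.asarray(uv,float).reshape(-1,1,2)
    q=cv2.undistortPoints(uv,K,c["dist"]).reshape(-1,2)
    r=np.c_[q[:,0],-q[:,1],-np.ones(len(q))]
    P=c["pose"]
    return (r*np.asarray(d).reshape(-1,1))@P[:3,:3].T+P[:3,3]
def onplane(n,uv,z):
    c=camera_info(n)["pose"]
    a=pts(n,uv,np.ones(len(uv)));o=c[:3,3];r=a-o
    return o+r*((z-o[2])/r[:,2])[:,None]
E
python3 - <<'E'
from h import *
for n,box in(("top",(120,175,165,215)),("scene",(330,130,372,165))):
    im=cv2.imread(f"pics/{n}0.png");d=np.load(f"pics/{n}0d.npy")
    u0,v0,u1,v1=box
    g=im.max(2); m=np.zeros(g.shape,np.uint8); m[v0:v1,u0:u1]=(g[v0:v1,u0:u1]<60)
    vs,us=np.nonzero(m); p=pts(n,np.c_[us,vs],d[vs,us])
    print(n,len(us),np.percentile(p[:,2],[5,25,50,75,95]))
    k=p[:,2]>np.percentile(p[:,2],90)-.012
    q=p[k]; 
    r=cv2.minAreaRect((q[:,:2]*1000).astype(np.float32)); print(k.sum(),q.mean(0),r, q[:,2].mean())
    # all pixels high in box
    V,U=np.mgrid[v0:v1,u0:u1];V=V.ravel();U=U.ravel();pp=pts(n,np.c_[U,V],d[V,U]);
    cv2.imwrite(f"pics/crop_{n}.png",cv2.resize(im[v0-20:v1+20,u0-20:u1+40],None,fx=6,fy=6,interpolation=cv2.INTER_NEAREST))
    vv=d[::6]; 
# lid
im=cv2.imread("pics/top0.png");d=np.load("pics/top0d.npy")
V,U=np.mgrid[90:215,95:225];V=V.ravel();U=U.ravel();pp=pts("top",np.c_[U,V],d[V,U])
k=(pp[:,2]>.115);print(np.histogram(pp[:,2],bins=np.arange(-.01,.19,.005)))
zl=np.median(pp[k][:,2]);k=abs(pp[:,2]-zl)<.006;q=pp[k]
print("lid",zl,k.sum(),q.mean(0),cv2.minAreaRect((q[:,:2]*1000).astype(np.float32)))
E
```

```text
top 217 [0.12960266 0.13264838 0.13453132 0.13663547 0.1387971 ]
217 [0.54606259 0.30890363 0.14438664] ((454.15155029296875, 148.2396240234375), (443.64654541015625, 51.34603500366211), 59.92860794067383) 0.14438664471565382
scene 109 [0.13126813 0.13376003 0.13630901 0.13774185 0.14065773]
109 [0.557982   0.29504517 0.15141365] ((768.8594970703125, -157.70602416992188), (53.11674499511719, 1101.194091796875), 25.03349494934082) 0.15141365219358402
(array([ 149, 3956, 4157,  183,    1,    0,   10,   26,   23,   26,   19,
         18,   14,    9,    3,    1,    1,    5,    9,   23,   33,   38,
         37,   43,   49,  125,  419,  161,  205,  198,  116, 3062, 3011,
         48,    0,    0,    0,    0,    0]), array([-0.01 , -0.005,  0.   ,  0.005,  0.01 ,  0.015,  0.02 ,  0.025,
        0.03 ,  0.035,  0.04 ,  0.045,  0.05 ,  0.055,  0.06 ,  0.065,
        0.07 ,  0.075,  0.08 ,  0.085,  0.09 ,  0.095,  0.1  ,  0.105,
        0.11 ,  0.115,  0.12 ,  0.125,  0.13 ,  0.135,  0.14 ,  0.145,
        0.15 ,  0.155,  0.16 ,  0.165,  0.17 ,  0.175,  0.18 ,  0.185]))
lid 0.1495055228739819 6161 [0.68966457 0.27204465 0.14990438] ((691.95751953125, 273.05194091796875), (231.9139404296875, 173.07627868652344), 73.18634033203125)
```

View pics/crop_top.png

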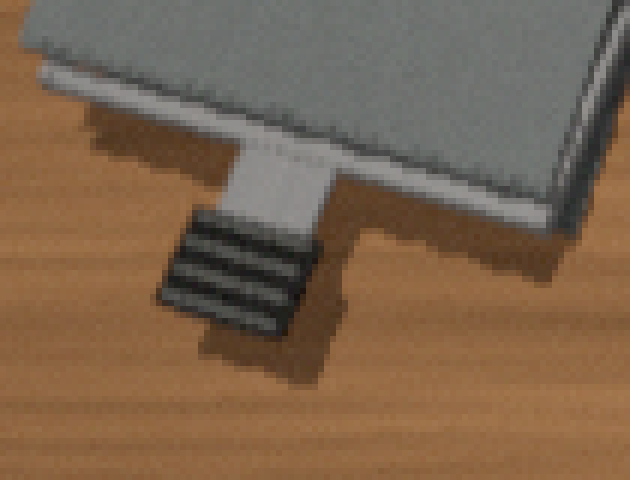

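View pics/crop_scene.png

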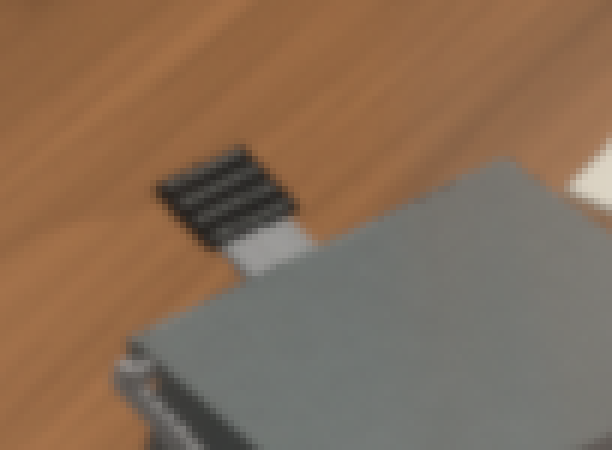

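```bash
python3 - <<'E'
from h import *
ct=np.array([(195,210),(322,243),(285,338),(158,300)])/6-.5+[100,155]
cs=np.array([(155,188),(245,147),(300,207),(215,252)])/6-.5+[310,110]
for z in(.131,.135,.139):
    a=onplane("top",ct,z);b=onplane("scene",cs,z);print(z,a.mean(0),b.mean(0))
a=onplane("top",ct,.135);print(a, np.linalg.norm(np.diff(a,axis=0),axis=1),np.degrees(np.arctan2(*(a[1]+a[0]-a[2]-a[3])[[1,0]])))
d=np.load("pics/top0d.npy");V,U=np.mgrid[193:208,134:146];p=pts("top",np.c_[U.ravel(),V.ravel()],d[V,U].ravel());print(np.median(p,0))
# narrow pad, jar, ring heights at top
for nm,u,v,z in(("npad",357,220,.12),("jar",271,254,.06),("ring",158,290,.024),("carton",270,143,.09)):
    print(nm,onplane("top",[(u,v)],z))
E
```

```text
0.131 [0.55091126 0.31516607 0.131     ] [0.54891265 0.32091632 0.131     ]
0.135 [0.55006134 0.31388811 0.135     ] [0.5511483  0.31638751 0.135     ]
0.139 [0.54921143 0.31261015 0.139     ] [0.55338395 0.3118587  0.139     ]
[[0.57613764 0.33379731 0.135     ]
 [0.56222982 0.28121151 0.135     ]
 [0.52306133 0.29407253 0.135     ]
 [0.53881659 0.3464711  0.135     ]] [0.05439389 0.04122592 0.05471598] -18.46075917218035
[0.54980222 0.31445165 0.13451586]
npad [[ 0.50185879 -0.21475308  0.12      ]]
jar [[ 0.42516001 -0.00419085  0.06      ]]
ring [[0.33634245 0.28757747 0.024     ]]
carton [[ 0.70946034 -0.00172636  0.09      ]]
```

```bash
python3 - <<'E'
from h import *
print(camera_info("wrist"))
s=observe();print(s["clock"]);R=s["ee_rot"];p=s["eef_pos"]
d=np.array([.55,.315,.231])-p;print(d,R.T@d/.025)
E
```

```text
{'intrinsics': array([[291.67019368,   0.        , 283.64595935],
       [  0.        , 291.67019368, 208.40326136],
       [  0.        ,   0.        ,   1.        ]]), 'dist': array([-0.06434221,  0.        ,  0.        ,  0.        ,  0.        ]), 'tool_from_camera': array([[-3.91008620e-05,  9.57486569e-01,  2.88477848e-01,
         7.38636259e-02],
       [ 9.99999789e-01,  2.24656753e-04, -6.10116068e-04,
         9.03787707e-04],
       [-6.48986437e-04,  2.88477763e-01, -9.57486375e-01,
        -1.41963732e-01],
       [ 0.00000000e+00,  0.00000000e+00,  0.00000000e+00,
         1.00000000e+00]])}
0.1
[3.61351641e-01 9.10269072e-01 6.97189367e-04] [ 24.77495531 -30.34575931   0.03041079]
```

Request:
play_rows([
  [[0.3, -0.4, 0], [0, 0, 0], 0],
  [[0.8, -0.98, 0], [0, 0, 0], 0],
  [[0.8, -0.98, 0], [0, 0, 0], 0],
  [[0.8, -0.98, 0], [0, 0, 0], 0],
  [[0.8, -0.98, 0], [0, 0, 0], 0],
  [[0.8, -0.98, 0], [0, 0, 0], 0],
  [[0.8, -0.98, 0], [0, 0, 0], 0],
  [[0.8, -0.98, 0], [0, 0, 0], 0],
  [[0.8, -0.98, 0], [0, 0, 0], 0],
  [[0.8, -0.98, 0], [0, 0, 0], 0],
  [[0.8, -0.98, 0], [0, 0, 0], 0],
  [[0.8, -0.98, 0], [0, 0, 0], 0],
])

```text
clock: 1.1
eef_pos: [0.3213, -0.259, 0.231]
ee_rot: [[0.953, 0.302, -0.0], [0.302, -0.953, 0.0], [-0.0, -0.0, -1.0]]
ft_force: [0.4, 0.2, 0.5]
gripper_width: -0.0001
```

Request:
play_rows([
  [[0.8, -0.98, 0], [0, 0, 0], 0],
  [[0.8, -0.98, 0], [0, 0, 0], 0],
  [[0.8, -0.98, 0], [0, 0, 0], 0],
  [[0.8, -0.98, 0], [0, 0, 0], 0],
  [[0.8, -0.98, 0], [0, 0, 0], 0],
  [[0.8, -0.98, 0], [0, 0, 0], 0],
  [[0.8, -0.98, 0], [0, 0, 0], 0],
  [[0.8, -0.98, 0], [0, 0, 0], 0],
  [[0.8, -0.98, 0], [0, 0, 0], 0],
  [[0.8, -0.98, 0], [0, 0, 0], 0],
  [[0.8, -0.98, 0], [0, 0, 0], 0],
  [[0.8, -0.98, 0], [0, 0, 0], 0],
])

```text
clock: 2.1
eef_pos: [0.4612, 0.0938, 0.231]
ee_rot: [[0.953, 0.302, -0.0], [0.302, -0.953, -0.0], [-0.0, 0.0, -1.0]]
ft_force: [0.7, -0.9, 1.1]
gripper_width: -0.0001
```

Request:
play_rows([
  [[0.8, -0.98, 0], [0, 0, 0], 0],
  [[0.8, -0.98, 0], [0, 0, 0], 0],
  [[0.8, -0.98, 0], [0, 0, 0], 0],
  [[0.8, -0.98, 0], [0, 0, 0], 0],
  [[0.8, -0.98, 0], [0, 0, 0], 0],
  [[0.8, -0.98, 0], [0, 0, 0], 0],
  [[0.8, -0.98, 0], [0, 0, 0], 0],
  [[0.4, -0.5, 0], [0, 0, 0], 0],
  [[0, 0, 0], [0, 0, -1], 0],
  [[0, 0, 0], [0, 0, -1], 0],
  [[0, 0, 0], [0, 0, -1], 0],
  [[0, 0, 0], [0, 0, -1], 0],
])

```text
clock: 3.1
eef_pos: [0.5482, 0.3129, 0.2304]
ee_rot: [[0.79, 0.614, -0.001], [0.614, -0.79, -0.001], [-0.001, -0.0, -1.0]]
ft_force: [-0.3, -0.1, -0.5]
gripper_width: 0.0003
```

Request:
play_rows([
  [[0, 0, 0], [0, 0, -1], 0],
  [[0, 0, 0], [0, 0, -1], 0],
  [[0, 0, 0], [0, 0, -1], 0],
  [[0, 0, 0], [0, 0, -1], 0],
  [[0, 0, 0], [0, 0, -1], 0],
  [[0, 0, 0], [0, 0, -1], 0],
  [[0, 0, 0], [0, 0, -1], 0],
  [[0, 0, 0], [0, 0, -1], 0],
  [[0, 0, 0], [0, 0, -1], 0],
  [[0, 0, 0], [0, 0, -1], 0],
  [[0, 0, 0], [0, 0, -1], 0],
  [[0, 0, 0], [0, 0, -1], 0],
])

```text
clock: 4.1
eef_pos: [0.5483, 0.3127, 0.2306]
ee_rot: [[-0.136, 0.991, -0.001], [0.991, 0.136, -0.0], [-0.0, -0.001, -1.0]]
ft_force: [-0.5, -0.8, -0.6]
gripper_width: -0.0001
```

Request:
play_rows([
  [[0, 0, 0], [0, 0, -1], 0],
  [[0, 0, 0], [0, 0, -1], 0],
  [[0, 0, 0], [0, 0, -1], 0],
  [[0, 0, 0], [0, 0, -1], 0],
  [[0, 0, 0], [0, 0, -1], 0],
  [[0, 0, 0], [0, 0, -1], 0],
  [[0, 0, 0], [0, 0, -1], 0],
  [[0, 0, 0], [0, 0, -1], 0],
  [[0, 0, 0], [0, 0, -1], 0],
  [[0, 0, 0], [0, 0, -1], 0],
  [[0, 0, 0], [0, 0, -1], 0],
  [[0, 0, 0], [0, 0, -1], 0],
])

```text
clock: 5.1
eef_pos: [0.5483, 0.3127, 0.2306]
ee_rot: [[-0.926, 0.377, -0.001], [0.377, 0.926, -0.0], [0.001, -0.001, -1.0]]
ft_force: [0.0, 0.1, -0.4]
gripper_width: 0.0003
```

Request:
play_rows([
  [[0, 0, 0], [0, 0, -1], 0],
  [[0, 0, 0], [0, 0, 0], 0],
  [[0, 0, 0], [0, 0, 0], 0],
])

```text
clock: 5.35
eef_pos: [0.5484, 0.3127, 0.2308]
ee_rot: [[-0.953, 0.302, -0.001], [0.302, 0.953, -0.0], [0.001, -0.001, -1.0]]
ft_force: [0.8, 0.6, -0.7]
gripper_width: 0.0003
```

```bash
python3 - <<'E'
from h import *
s=observe();print(s)
im,d=get_image("wrist");cv2.imwrite("pics/w1.png",im[:,:,::-1])
im,d=get_image("scene");cv2.imwrite("pics/s1.png",im[:,:,::-1])
E
```

```text
{'clock': 5.35, 'qpos': array([ 2.25381461e+01,  1.35359797e+01,  8.64454306e+01,  3.38805503e-04,
        8.00657459e+01, -4.98902785e+01]), 'joint_vel': array([-0.01792744, -0.00683313, -0.07670517, -0.07408591,  0.00576873,
        0.92343998]), 'tau': array([ 1.49510277e-03, -5.04786408e+01, -3.90019763e+01, -4.45829910e-04,
        4.84341683e-03, -3.05807004e-01]), 'eef_pos': array([0.54842139, 0.31269308, 0.23082818]), 'ee_rot': array([[-9.53340007e-01,  3.01897746e-01, -7.62402846e-04],
       [ 3.01898045e-01,  9.53340167e-01, -3.10086187e-04],
       [ 6.33214935e-04, -5.25785497e-04, -9.99999661e-01]]), 'ft_force': array([ 0.82534334,  0.5812304 , -0.71213435]), 'moment': array([-0.04623506, -0.03494822,  0.04282619]), 'gripper_width': 0.00029371746135911127}
```

View pics/w1.png

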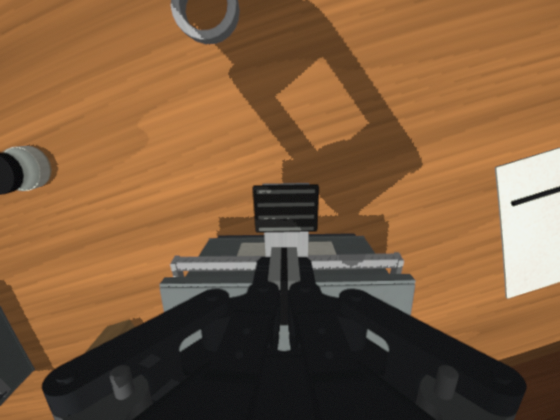

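View pics/s1.png

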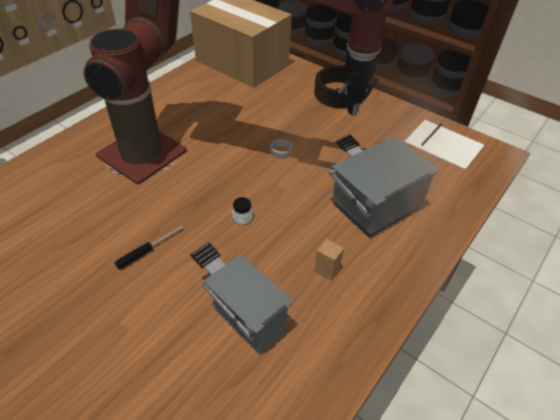

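The wrist view shows the black pad centred near (287,209), in front of the bin and square to the tool. I'll check its position from this view as well.

```bash
python3 - <<'E'
from h import *
s=observe();R=s["ee_rot"];p=s["eef_pos"];c=camera_info("wrist");T=np.eye(4);T[:3,:3]=R;T[:3,3]=p
P=T@c["tool_from_camera"]
uv=np.array([(253,186),(318,184),(319,233),(255,232)],float).reshape(-1,1,2)
q=cv2.undistortPoints(uv,c["intrinsics"],c["dist"]).reshape(-1,2);r=np.c_[q[:,0],-q[:,1],-np.ones(4)]@P[:3,:3].T
for z in(.132,.136):
    w=P[:3,3]+r*((z-P[2,3])/r[:,2])[:,None];print(w.mean(0),np.linalg.norm(np.diff(w,axis=0),axis=1))
t=np.array([.5505,.3145,.136]);print(R.T@(t-p)/.025)
E
```

```text
[0.54979363 0.31401003 0.132     ] [0.05486912 0.04433868 0.0567381 ]
[0.54861883 0.31434516 0.136     ] [0.05395852 0.04360284 0.05579649]
[-0.05672365  0.09157915  3.80128681]
```

Request:
play_rows([
  [[0, 0, 0.5], [0, 0, 0], 0],
  [[0, 0, 0.8], [0, 0, 0], 0],
  [[0, 0, 0.8], [0, 0, 0], 0],
  [[0, 0, 0.8], [0, 0, 0], 0],
  [[0, 0, 0.3], [0, 0, 0], 0],
  [[0, 0, 0.1], [0, 0, 0], 0],
  [[0, 0, 0], [0, 0, 0], 0],
])

```text
clock: 6.03
eef_pos: [0.5482, 0.3126, 0.1479]
ee_rot: [[-0.954, 0.3, -0.001], [0.3, 0.954, -0.001], [0.001, -0.001, -1.0]]
ft_force: [-0.1, 0.1, 0.5]
gripper_width: -0.0002
```

Request:
play_rows([
  [[0, 0, 0.1], [0, 0, 0], 0],
  [[0, 0, 0.1], [0, 0, 0], 0],
  [[0, 0, 0.1], [0, 0, 0], 0],
  [[0, 0, 0.1], [0, 0, 0], 0],
  [[0, 0, 0.1], [0, 0, 0], 0],
  [[0, 0, 0.1], [0, 0, 0], 0],
  [[0, 0, 0.1], [0, 0, 0], 0],
  [[0, 0, 0.1], [0, 0, 0], 0],
])

```text
clock: 6.7
eef_pos: [0.5486, 0.3132, 0.1294]
ee_rot: [[-0.954, 0.299, 0.0], [0.299, 0.954, 0.001], [0.0, 0.001, -1.0]]
ft_force: [-2.9, 0.7, 6.1]
gripper_width: -0.0001
```

```bash
python3 - <<'E'
from h import *
s=observe();print(s["clock"],s["eef_pos"],s["ft_force"])
for n in("scene","wrist"):
    im,d=get_image(n);cv2.imwrite(f"pics/{n}2.png",im[:,:,::-1])
E
```

```text
6.7 [0.54855707 0.3131795  0.12943986] [-2.93879565  0.68820355  6.06951337]
```

View pics/scene2.png

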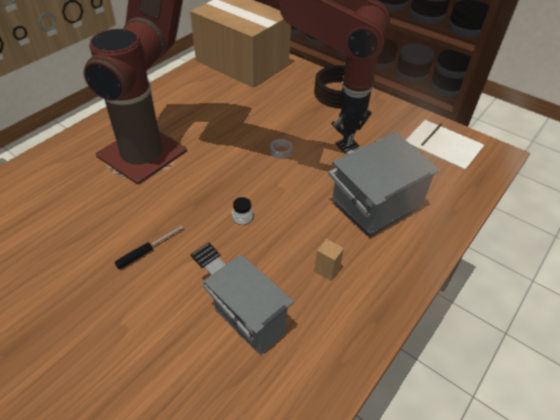

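View pics/wrist2.png

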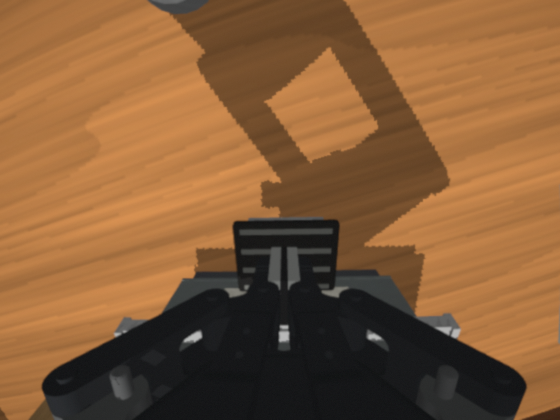

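The fingertips are on the pad, with 6 N on the wrist. I'll keep pressing.

Request:
play_rows([
  [[0, 0, 0.1], [0, 0, 0], 0],
  [[0, 0, 0.1], [0, 0, 0], 0],
  [[0, 0, 0.1], [0, 0, 0], 0],
  [[0, 0, 0.1], [0, 0, 0], 0],
  [[0, 0, 0.1], [0, 0, 0], 0],
  [[0, 0, 0.1], [0, 0, 0], 0],
  [[0, 0, 0.1], [0, 0, 0], 0],
  [[0, 0, 0.1], [0, 0, 0], 0],
  [[0, 0, 0.1], [0, 0, 0], 0],
  [[0, 0, 0.1], [0, 0, 0], 0],
])

```text
clock: 7.63
eef_pos: [0.5486, 0.313, 0.1036]
ee_rot: [[-0.954, 0.299, 0.0], [0.299, 0.954, 0.0], [0.0, 0.0, -1.0]]
ft_force: [-2.2, 1.8, 4.4]
gripper_width: 0.0001
```

```bash
python3 - <<'E'
from h import *
s=observe();print(s["clock"],s["eef_pos"],s["ft_force"])
for n in("scene","wrist"):
    im,d=get_image(n);cv2.imwrite(f"pics/{n}3.png",im[:,:,::-1])
E
```

```text
7.6333 [0.54864842 0.31295842 0.10357258] [-2.16760302  1.75069645  4.41029232]
```

View pics/scene3.png

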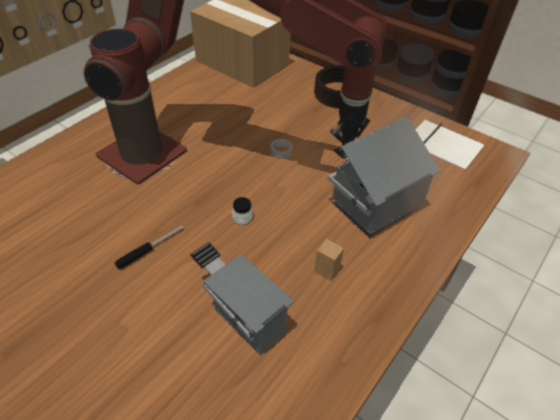

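View pics/wrist3.png

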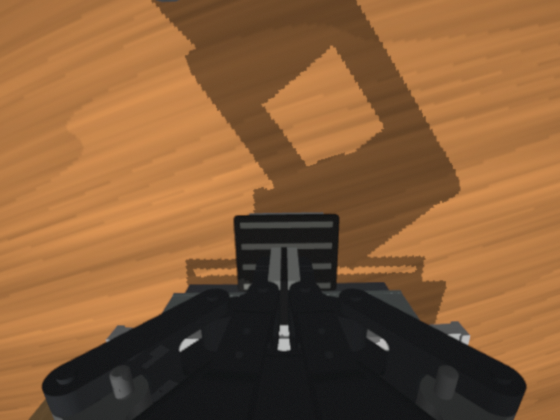

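The lid is about half open in the scene view and the fingertips are still on the pad. I'll press on toward the stop.

Request:
play_rows([
  [[0, 0, 0.1], [0, 0, 0], 0],
  [[0, 0, 0.1], [0, 0, 0], 0],
  [[0, 0, 0.1], [0, 0, 0], 0],
  [[0, 0, 0.1], [0, 0, 0], 0],
  [[0, 0, 0.1], [0, 0, 0], 0],
  [[0, 0, 0.1], [0, 0, 0], 0],
  [[0, 0, 0.1], [0, 0, 0], 0],
  [[0, 0, 0.05], [0, 0, 0], 0],
])

```text
clock: 8.4
eef_pos: [0.5492, 0.3126, 0.0847]
ee_rot: [[-0.954, 0.299, 0.001], [0.299, 0.954, -0.0], [-0.001, 0.0, -1.0]]
ft_force: [1.4, 0.8, 2.8]
gripper_width: 0.0002
```

Request:
play_rows([
  [[0, 0, 0.05], [0, 0, 0], 0],
  [[0, 0, 0.05], [0, 0, 0], 0],
])

```text
clock: 8.57
eef_pos: [0.5493, 0.3126, 0.0827]
ee_rot: [[-0.954, 0.3, 0.001], [0.3, 0.954, -0.0], [-0.001, 0.0, -1.0]]
ft_force: [1.9, -0.6, 2.4]
gripper_width: -0.0003
```

Request:
play_rows([
  [[0, 0, 0.05], [0, 0, 0], 0],
  [[0, 0, 0], [0, 0, 0], 0],
])

```text
clock: 8.73
eef_pos: [0.5486, 0.3125, 0.081]
ee_rot: [[-0.954, 0.3, -0.0], [0.3, 0.954, -0.0], [0.0, -0.0, -1.0]]
ft_force: [1.0, 0.3, 2.9]
gripper_width: -0.0002
```

Request:
play_rows([
  [[0, 0, 0.05], [0, 0, 0], 0],
  [[0, 0, 0], [0, 0, 0], 0],
])

```text
clock: 8.9
eef_pos: [0.5485, 0.3126, 0.0797]
ee_rot: [[-0.954, 0.299, -0.0], [0.299, 0.954, -0.0], [0.0, -0.0, -1.0]]
ft_force: [0.9, -0.0, 2.5]
gripper_width: -0.0003
```

Request:
play_rows([
  [[0, 0, 0.05], [0, 0, 0], 0],
  [[0, 0, 0], [0, 0, 0], 0],
])

```text
clock: 9.07
eef_pos: [0.5484, 0.3126, 0.0784]
ee_rot: [[-0.954, 0.299, -0.001], [0.299, 0.954, -0.0], [0.0, -0.0, -1.0]]
ft_force: [2.5, -0.8, 1.6]
gripper_width: 0.0003
```

```bash
python3 - <<'E'
from h import *
s=observe();print(s["clock"],s["eef_pos"],s["ft_force"])
for n in("scene","wrist"):
    im,d=get_image(n);cv2.imwrite(f"pics/{n}4.png",im[:,:,::-1])
E
```

```text
9.0667 [0.54839112 0.31263186 0.07841945] [ 2.53939348 -0.75960568  1.59535985]
```

View pics/scene4.png

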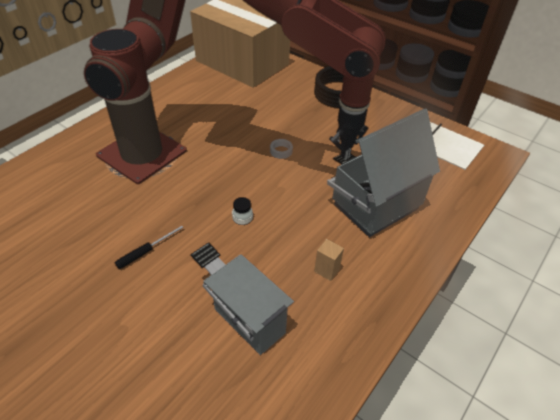

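View pics/wrist4.png

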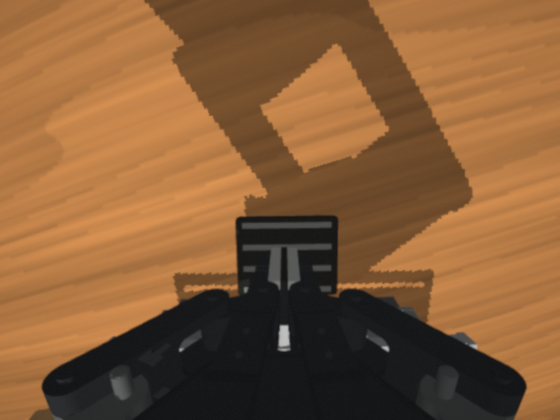

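The lid is nearly fully open, but the force shows no stop yet, so I'll creep down until it rises.

Request:
play_rows([
  [[0, 0, 0.04], [0, 0, 0], 0],
  [[0, 0, 0.04], [0, 0, 0], 0],
  [[0, 0, 0], [0, 0, 0], 0],
])

```text
clock: 9.42
eef_pos: [0.5486, 0.3127, 0.077]
ee_rot: [[-0.954, 0.299, -0.0], [0.299, 0.954, -0.0], [0.0, -0.0, -1.0]]
ft_force: [-1.2, -0.5, 3.8]
gripper_width: 0.0003
```

Request:
play_rows([
  [[0, 0, 0.04], [0, 0, 0], 0],
  [[0, 0, 0], [0, 0, 0], 0],
])

```text
clock: 9.58
eef_pos: [0.5487, 0.3127, 0.0768]
ee_rot: [[-0.954, 0.299, -0.0], [0.299, 0.954, -0.0], [-0.0, -0.0, -1.0]]
ft_force: [-2.0, -3.8, 9.3]
gripper_width: -0.0002
```

Request:
play_rows([
  [[0, 0, 0.04], [0, 0, 0], 0],
  [[0, 0, 0], [0, 0, 0], 0],
])

```text
clock: 9.75
eef_pos: [0.5488, 0.3128, 0.0767]
ee_rot: [[-0.954, 0.299, 0.0], [0.299, 0.954, -0.0], [-0.0, -0.0, -1.0]]
ft_force: [-4.3, -4.2, 13.0]
gripper_width: 0.0002
```

The force rose to 13 N and z stalled at 0.0767, so the pedal is at its stop. I'll hold it there for over 2 s.

Request:
play_rows([
  [[0, 0, 0], [0, 0, 0], 0],
  [[0, 0, 0], [0, 0, 0], 0],
  [[0, 0, 0], [0, 0, 0], 0],
  [[0, 0, 0], [0, 0, 0], 0],
  [[0, 0, 0], [0, 0, 0], 0],
  [[0, 0, 0], [0, 0, 0], 0],
  [[0, 0, 0], [0, 0, 0], 0],
  [[0, 0, 0], [0, 0, 0], 0],
  [[0, 0, 0], [0, 0, 0], 0],
  [[0, 0, 0], [0, 0, 0], 0],
  [[0, 0, 0], [0, 0, 0], 0],
  [[0, 0, 0], [0, 0, 0], 0],
])

```text
clock: 10.75
eef_pos: [0.5487, 0.3128, 0.0767]
ee_rot: [[-0.954, 0.299, 0.0], [0.299, 0.954, -0.0], [-0.0, -0.0, -1.0]]
ft_force: [-5.9, -3.4, 14.0]
gripper_width: -0.0002
```

Request:
play_rows([
  [[0, 0, 0], [0, 0, 0], 0],
  [[0, 0, 0], [0, 0, 0], 0],
  [[0, 0, 0], [0, 0, 0], 0],
  [[0, 0, 0], [0, 0, 0], 0],
  [[0, 0, 0], [0, 0, 0], 0],
  [[0, 0, 0], [0, 0, 0], 0],
  [[0, 0, 0], [0, 0, 0], 0],
  [[0, 0, 0], [0, 0, 0], 0],
  [[0, 0, 0], [0, 0, 0], 0],
  [[0, 0, 0], [0, 0, 0], 0],
  [[0, 0, 0], [0, 0, 0], 0],
  [[0, 0, 0], [0, 0, 0], 0],
])

```text
clock: 11.75
eef_pos: [0.5488, 0.3127, 0.0767]
ee_rot: [[-0.954, 0.299, 0.0], [0.299, 0.954, -0.0], [-0.0, -0.0, -1.0]]
ft_force: [-3.9, -3.6, 14.5]
gripper_width: -0.0003
```

```bash
python3 - <<'E'
from h import *
s=observe();print(s["clock"],s["eef_pos"],s["ft_force"])
im,d=get_image("scene");cv2.imwrite("pics/s5.png",im[:,:,::-1])
im,d=get_image("top");cv2.imwrite("pics/t5.png",im[:,:,::-1])
V,U=np.mgrid[60:200,90:225];V=V.ravel();U=U.ravel();p=pts("top",np.c_[U,V],d[V,U])
k=(p[:,2]>.17)&(p[:,2]<.32)&(p[:,0]>.66);q=p[k]
# rotate into bin frame
a=np.radians(-17);x=q[:,0]*np.cos(a)+q[:,1]*np.sin(a)
print(k.sum(),q[:,2].max()); 
f=np.polyfit(x,q[:,2],1);print("lid tilt rad",np.arctan(-f[0]) )
E
```

```text
11.75 [0.54876051 0.3127479  0.07665602] [-3.94202075 -3.61324912 14.52718736]
2126 0.2911297118767585
lid tilt rad 0.9594976221786045
```

View pics/s5.png

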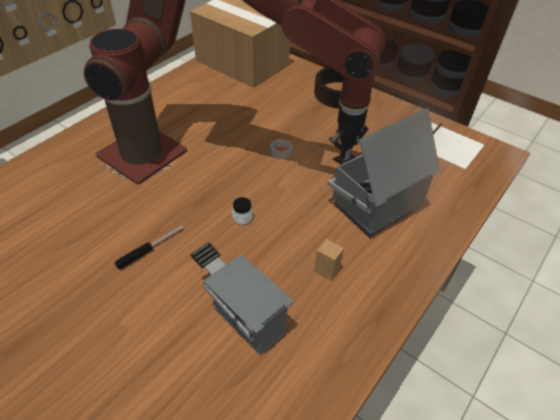

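View pics/t5.png

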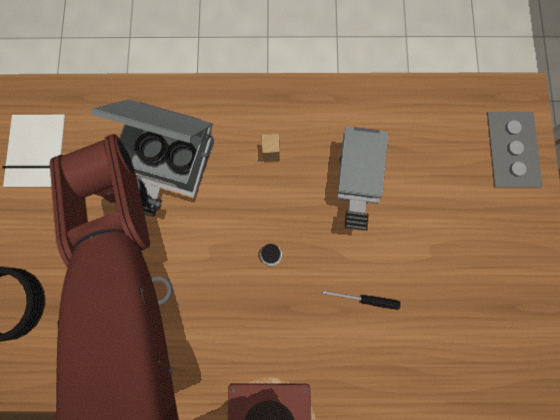

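The lid is fully open, with a measured tilt of about 0.96 rad and its top edge at z 0.29. Both rings can be seen inside at top (152,148) and (182,157). Now I'll ease the pedal up at about 24 mm/s.

Request:
play_rows([
  [[0, 0, -0.04], [0, 0, 0], 0],
  [[0, 0, -0.06], [0, 0, 0], 0],
  [[0, 0, -0.08], [0, 0, 0], 0],
  [[0, 0, -0.08], [0, 0, 0], 0],
  [[0, 0, -0.08], [0, 0, 0], 0],
  [[0, 0, -0.08], [0, 0, 0], 0],
  [[0, 0, -0.08], [0, 0, 0], 0],
  [[0, 0, -0.08], [0, 0, 0], 0],
  [[0, 0, -0.08], [0, 0, 0], 0],
  [[0, 0, -0.08], [0, 0, 0], 0],
  [[0, 0, -0.08], [0, 0, 0], 0],
  [[0, 0, -0.08], [0, 0, 0], 0],
])

```text
clock: 12.85
eef_pos: [0.5486, 0.313, 0.0977]
ee_rot: [[-0.954, 0.299, 0.0], [0.299, 0.954, 0.0], [0.0, 0.0, -1.0]]
ft_force: [-2.7, 0.6, 3.1]
gripper_width: -0.0001
```

Request:
play_rows([
  [[0, 0, -0.08], [0, 0, 0], 0],
  [[0, 0, -0.08], [0, 0, 0], 0],
  [[0, 0, -0.08], [0, 0, 0], 0],
  [[0, 0, -0.08], [0, 0, 0], 0],
  [[0, 0, -0.08], [0, 0, 0], 0],
  [[0, 0, -0.08], [0, 0, 0], 0],
  [[0, 0, -0.08], [0, 0, 0], 0],
  [[0, 0, -0.08], [0, 0, 0], 0],
  [[0, 0, -0.08], [0, 0, 0], 0],
  [[0, 0, -0.08], [0, 0, 0], 0],
  [[0, 0, -0.08], [0, 0, 0], 0],
  [[0, 0, -0.08], [0, 0, 0], 0],
])

```text
clock: 13.85
eef_pos: [0.5497, 0.3126, 0.122]
ee_rot: [[-0.954, 0.3, 0.002], [0.3, 0.954, 0.0], [-0.002, 0.001, -1.0]]
ft_force: [3.6, -0.9, 2.7]
gripper_width: 0.0001
```

Request:
play_rows([
  [[0, 0, -0.06], [0, 0, 0], 0],
  [[0, 0, -0.06], [0, 0, 0], 0],
  [[0, 0, -0.06], [0, 0, 0], 0],
  [[0, 0, -0.06], [0, 0, 0], 0],
  [[0, 0, -0.06], [0, 0, 0], 0],
  [[0, 0, -0.06], [0, 0, 0], 0],
  [[0, 0, -0.06], [0, 0, 0], 0],
  [[0, 0, -0.06], [0, 0, 0], 0],
  [[0, 0, -0.06], [0, 0, 0], 0],
  [[0, 0, -0.06], [0, 0, 0], 0],
  [[0, 0, -0.06], [0, 0, 0], 0],
  [[0, 0, -0.06], [0, 0, 0], 0],
])

```text
clock: 14.85
eef_pos: [0.5471, 0.3127, 0.1381]
ee_rot: [[-0.954, 0.299, -0.003], [0.299, 0.954, -0.001], [0.003, -0.002, -1.0]]
ft_force: [-0.2, 0.1, -0.8]
gripper_width: 0.0002
```

```bash
python3 - <<'E'
from h import *
s=observe();print(s["clock"],s["eef_pos"],s["ft_force"])
im,d=get_image("wrist");cv2.imwrite("pics/w6.png",im[:,:,::-1])
im,d=get_image("scene");cv2.imwrite("pics/s6.png",im[:,:,::-1])
E
```

```text
14.85 [0.54711456 0.3127297  0.13814985] [-0.19064445  0.11525182 -0.75275435]
```

View pics/s6.png

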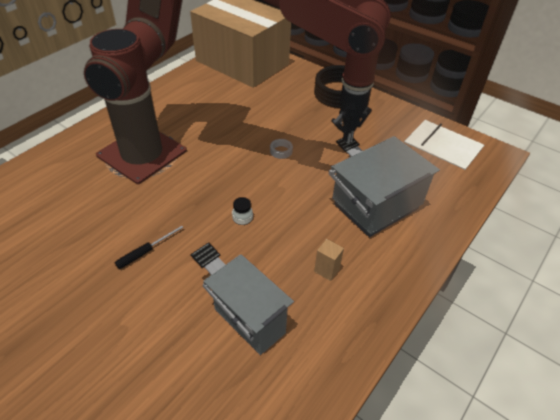

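The scene view shows the lid shut, and the wrist force has dropped to about zero. I'll move straight up, clear of the pad.

Request:
play_rows([
  [[0, 0, -0.1], [0, 0, 0], 0],
  [[0, 0, -0.2], [0, 0, 0], 0],
  [[0, 0, -0.5], [0, 0, 0], 0],
  [[0, 0, -0.8], [0, 0, 0], 0],
  [[0, 0, -0.8], [0, 0, 0], 0],
  [[0, 0, -0.8], [0, 0, 0], 0],
  [[0, 0, -0.6], [0, 0, 0], 0],
  [[0, 0, -0.2], [0, 0, 0], 0],
  [[0, 0, 0], [0, 0, 0], 0],
  [[0, 0, 0], [0, 0, 0], 0],
  [[0, 0, 0], [0, 0, 0], 0],
  [[0, 0, 0], [0, 0, 0], 0],
])

```text
clock: 15.95
eef_pos: [0.5479, 0.3125, 0.2377]
ee_rot: [[-0.954, 0.299, -0.002], [0.299, 0.954, -0.001], [0.002, -0.002, -1.0]]
ft_force: [-0.5, 0.2, -0.3]
gripper_width: 0.0001
```

```bash
python3 - <<'E'
from h import *
s=observe();print(s["clock"],s["eef_pos"],s["ft_force"])
for n in("scene","wrist"):
    im,d=get_image(n);cv2.imwrite(f"pics/{n}7.png",im[:,:,::-1])
    if n=="scene":
        a=cv2.imread("pics/scene0.png");D=np.abs(a.astype(int)-im[:,:,::-1]).max(2)
        for nm,(u,v) in dict(jar=(242,211),ring=(281,148),carton=(329,259),driver=(150,247),npad=(207,256),nlid=(250,292),wlid=(385,172),wpad=(348,145)).items():
            print(nm,(D[v-12:v+12,u-12:u+12]>50).sum())
im,d=get_image("top");V,U=np.mgrid[105:185,115:205];V=V.ravel();U=U.ravel();p=pts("top",np.c_[U,V],d[V,U]);k=abs(p[:,2]-.15)<.006
print("lid",k.sum(),p[k].mean(0))
E
```

```text
15.95 [0.5479092  0.31245292 0.23766799] [-0.52058246  0.16392824 -0.3331507 ]
jar 0
ring 229
carton 0
driver 0
npad 0
nlid 0
wlid 0
wpad 10
lid 5700 [0.68953708 0.26891954 0.1499365 ]
```

View pics/scene7.png

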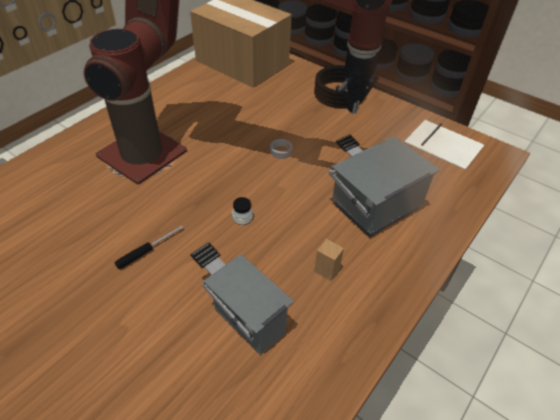

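View pics/wrist7.png

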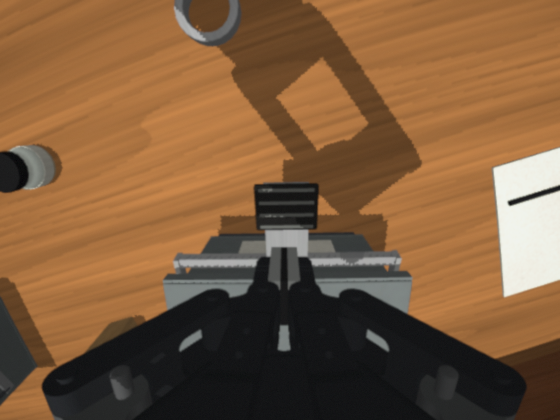

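The pad is back up at wrist (287,207), the lid is flat at z 0.150 as at the start, and the arm is clear. The ring at (281,148) differs from the first picture only because it is now in the arm's shadow; its outline is in the same place.

```bash
python3 -c "
from plant import *
print(finish_job())"
```

```text
the job is handed in; nothing more can be done
None
```

I pressed the wide bin's pedal with closed fingertips until the lid stood fully open and held it there for over 2 s. I then eased it back up at about 24 mm/s, slowing to 18 mm/s at the end. The arm is now about 100 mm above the pad, and the job was handed in at about 16 s of the 48 s allowed.

- **Fully open:** the force rose to 13–14 N while the fingertips stalled at z 0.077, so the pedal was at its stop. The lid was tilted about 0.96 rad and both rings could be seen inside.
- **Closing:** the lid is shut again, flat at z 0.150 as at the start, and the force on the arm is close to zero. I could not read the pedal's speed directly, so "no slam" rests on the slow rise with the fingertips following the pedal up.
- **Everything else:** the jar, carton, screwdriver and narrow bin match the first picture with no difference at all. The spacer ring and the wide pedal's pad were the only spots that differed. The ring is now in the arm's shadow with its outline in the same place. The pad differs by only a few pixels and is back up.

No check failed. My pad measurements from the different cameras agreed to about 2–3 mm.

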